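# Load the centrifuge rotor in balanced pairs

### The arm

A 6-joint arm with a two-finger parallel gripper is mounted at the origin on a cart in front of the work surface, level with it; the furniture and walls round the work are solid. World frame = base frame: x ahead of the robot, y to its left, z up, the work surface at z = 0. Lengths are in m, angles in rad, forces in N, time in s.
With the tool pointing down it reaches from about 0.275 to 0.875 m from the base axis. Payload 12.5 kg.
Tool frame: the origin (TCP) lies on the centre line of the jaws, within the pads' length; the fingertips stand r.finger_overhang ahead of it and the grasp point (between the pads) lies 3 mm ahead of it (r.finger_overhang is the distance from the TCP to the fingertips, in m); z points along the fingers, y is the direction in which the jaws open and shut (so a half turn about z gives the same grasp; the last joint's range is limited). The gripper opens to 85 mm and grips with 20 to 120 N. Pads are 22 mm wide; open, the fingers measure 114 mm over their backs; the gripper's body (76 mm by 85 mm) begins 54 mm behind the grasp point. The pads swing forward as they close: fully open they stand 13 mm farther back than shut.
Start: joints at [1.152, 0.351, 1.652, -0, 1.139, -0.085], TCP at [0.18, 0.52, 0.222] pointing down, gripper open.
Joint ranges: [-2.75, 2.75], [-0.79, 2.1], [0.01, 2.65], [-1.57, 4.71], [0.07, 3.14], [-2.87, 2.87]. Speed limits (rad/s): [2.22, 2.22, 2.79, 3.14, 3.14, 3.14].

### API

Orientations are given as a unit quaternion [x, y, z, w].
In Python, from cell import r, optics gives the robot as it stands. The module is installed in compiled form; this text tells all that it offers. Calls block until the motion is done:
- r.move_to(position, orientation): joint-space move of the TCP to a pose.
- r.move_linear(position, rot=None, vel=0.15): straight line of the TCP; rot=None keeps the orientation; vel is the mean speed in m/s.
- r.set_joints(angles): joint-space move.
- r.set_gripper(opening, squeeze=None): opening from 0.0 (shut) to 1.0 (fully open); squeeze is the grip in N (None keeps the last); returns when the fingers have stopped.
- r.sleep(seconds).
- r.inverse_kinematics(position, orientation): joint angles nearest the present ones, or None.
- optics.get_image(name): name is "side" or "top"; returns a dict with "pixels" (400x640x3 uint8, red, green, blue), "depth" (400x640 float32, m along the optical axis (not along the pixel's ray), 0 where there is no reading), "fx", "fy", "cx", "cy" (pixels), "camera_from_world" (4x4, takes a point from world to camera coordinates). Camera axes: x right, y down, z forward; pixel columns grow to the right and rows downward; lengths in m; the calibration is good to about 2 mm. A picture is of the moment at which its call begins.
A pose or a line that the arm cannot do raises r.PlanningError and nothing moves.
- r.hand_in(): hands the job in, once; it reports no verdict.
Readings, each from a call of its own:
- r.current_t(): time.
- r.current_q(): joint angles.
- r.current_qvel(): joint speeds.
- r.current_effort(): joint torques, N m.
- r.current_tool_pos(): TCP position.
- r.current_ee_rot(): TCP orientation.
- r.current_contact_force(): force on the tool from outside, world axes, zero at the start.
- r.current_torque(): the same for the moment, N m.
- r.current_opening(): opening from 0.0 (shut) to 1.0 (fully open).
Only numpy, scipy, OpenCV 4.12 (cv2) and the standard library are available. Lean on these libraries where they do the work, as an engineer would, in place of code of your own. Each camera call takes 0.05 s, during which the arm holds its last target.

### The job

Load the centrifuge for a balanced run: take the two orange-capped and the two blue-capped tubes from the rack and seat each fully down in its own rotor bucket, so that the two tubes of each colour sit directly opposite each other across the rotor. The green-capped and the white-capped tube have no partner of equal weight: leave them standing in the rack. Keep every tube upright throughout.

Things in the scene. Friction and masses are not known exactly. Their poses are not given: they have to be found in the camera images.
- tube_orange_1: orange-capped conical centrifuge tube, 50 g, 88 mm long: white body 28.5 mm across, its lowest 17 mm tapering to a flat 10 mm tip; round screw cap 34 mm across on the top 16 mm. Origin at the middle of the tip, z along the tube to the cap. Starts upright in any one of the grey rack's six holes.
- tube_orange_2: as tube_orange_1, its partner. The rack (112 x 180 mm, fixed) has 31.5 mm holes, 62 mm apart both ways in two rows of three; its top is 46 mm above the worktop, the tips stand 6 mm above the worktop. Lift a tube straight by 45 mm or more to draw it out. Neighbouring caps leave 28 mm between them.
- tube_blue_1: as tube_orange_1 in size and origin, but blue-capped and 36 g.
- tube_blue_2: as tube_blue_1, its partner.
- tube_green: as tube_orange_1 in size and origin, but green-capped and 44 g; no partner, stays in the rack.
- tube_white: as tube_orange_1 in size and origin, but white-capped and 40 g; no partner, stays in the rack.
- bucket_1: one of four like dark steel buckets in the silver rotor of the open white centrifuge. Round bore 32 mm clear, outside 39 mm. Origin on its centre line, 115 mm above the worktop; z up, x away from the rotor's axis. Rim 6 mm above the origin, flat inner floor 46 mm below it: a seated tube's tip is 46 mm below the origin, its cap's underside 20 mm above the rim.
- bucket_2: as bucket_1, next to it; opposite bucket_4. Bucket centres lie 62 mm from the rotor's axis, a quarter turn apart (88 mm to a neighbour, 124 mm to the opposite one). The rotor turns on its upright axis if pushed and stays where left; each bucket can swing outward on its two pins and hangs back upright.
- bucket_3: as bucket_1, opposite it. Heights above the worktop: rotor arms and bucket rims 121 mm, hub nut 132 mm, rim of the centrifuge's round chamber 124 mm. The centrifuge is 270 mm wide and 330 mm deep; the rotor's axis is 135 mm from its sides.
- bucket_4: as bucket_1, next to it; opposite bucket_2. The centrifuge's fixed lid stands open at its far side and leans back: its face is 80 mm or more beyond any bucket's centre, and it reaches 390 mm above the worktop.
Not all that is in view belongs to the job. What is shaped like the tube_green but purple is not meant. Leave any red look-alike of the tube_blue_2 alone.

How it is judged:
By the outcome, as a careful person would: the job done as asked, in the order asked, and still so for the second after the job is handed in, with the robot touching nothing.
It also fails if it takes over 125 s, if anything falls off the work surface, if the arm or the gripper's body presses on something with over 40 N, if the wrist force passes 120 N, or if a joint passes its speed limit or range.

## Working session

There is one attempt and no reset: what is moved stays moved. The work goes in short steps, each a Python script; the robot and the scene stay as the last script left them, time stands still between calls to the robot, and variables do not carry over. Pictures are saved under pics/ and viewed, and the job is handed in when it is done.

```bash
mkdir -p pics
python3 - <<'E'
from cell import r, optics
import cv2, numpy as np
for n in ("top","side"):
    d=optics.get_image(n)
    cv2.imwrite(f"pics/{n}0.png",d["pixels"][:,:,::-1])
    print(n,d["fx"],d["fy"],d["cx"],d["cy"]);print(np.round(d["camera_from_world"],4))
print(r.current_t(),r.finger_overhang,r.current_ee_rot(),r.current_tool_pos(),r.current_opening())
E
```

```text
top 420.29539062986913 420.29539062986913 319.2356658123773 195.35126939943635
[[ 0.001  -0.9998 -0.0186  0.0319]
 [-0.9922  0.0013 -0.1248  0.5898]
 [ 0.1248  0.0186 -0.992   0.9706]
 [ 0.      0.      0.      1.    ]]
side 425.3277853831033 425.3277853831033 319.26553750931066 208.60458772467874
[[ 0.0808 -0.9967 -0.0015 -0.0169]
 [-0.8806 -0.0707 -0.4686  0.5645]
 [ 0.4669  0.0392 -0.8834  0.6639]
 [ 0.      0.      0.      1.    ]]
0.1 0.022 [ 1.66123789e-01  9.86104765e-01 -5.10442780e-04 -1.34103620e-04] [0.18004517 0.51937043 0.22120142] 0.9968423372887844
```

View pics/top0.png

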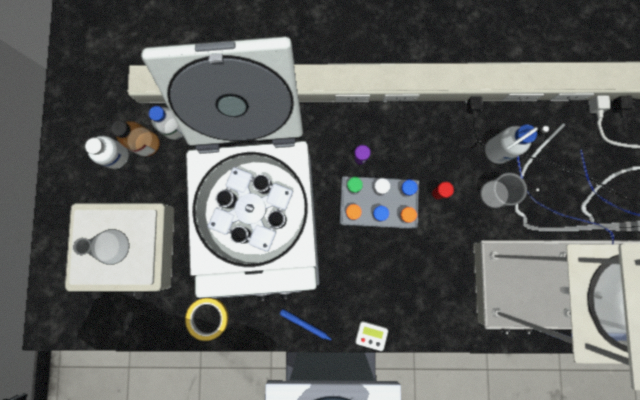

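View pics/side0.png

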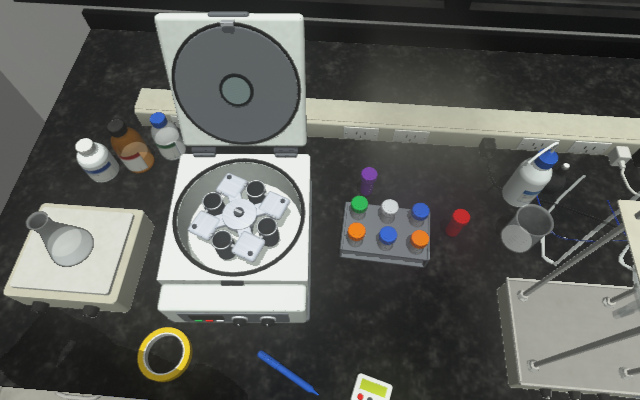

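Purple (362,153) and red (445,189) are the decoys, and the blue caps at (156,113) and (527,134) are bottles. The targets in the rack are orange (353,212) and (409,214), and blue (410,187) and (381,212). Green (355,185) and white (382,186) stay put. Next I measure positions.

```bash
cat > h.py <<'E'
from cell import r, optics
import cv2, numpy as np
def ray(d,u,v,z):
    T=d["camera_from_world"];R=T[:3,:3];c=-R.T@T[:3,3]
    w=R.T@np.array([(u-d["cx"])/d["fx"],(v-d["cy"])/d["fy"],1.]);return c+w*(z-c[2])/w[2]
def proj(d,p):
    T=d["camera_from_world"];q=T[:3,:3]@np.array(p)+T[:3,3]
    return d["cx"]+d["fx"]*q[0]/q[2],d["cy"]+d["fy"]*q[1]/q[2]
E
python3 - <<'E'
from h import *
ims={n:optics.get_image(n) for n in("top","side")}
for n,d in ims.items():
    hsv=cv2.cvtColor(d["pixels"],cv2.COLOR_RGB2HSV)
    roi=(325,435,170,235) if n=="top" else (335,440,190,255)
    for c,lo,hi in(("orange",(5,150,120),(20,255,255)),("blue",(100,130,80),(125,255,255)),("green",(50,120,60),(85,255,255)),("white",(0,0,190),(180,40,255))):
        m=cv2.inRange(hsv,lo,hi);M=np.zeros_like(m);M[roi[2]:roi[3],roi[0]:roi[1]]=m[roi[2]:roi[3],roi[0]:roi[1]]
        k,_,st,ce=cv2.connectedComponentsWithStats(M)
        for i in range(1,k):
            if st[i,4]>30: print(n,c,st[i].tolist(),np.round(ce[i],1),np.round(ray(d,*ce[i],0.090),4)[:2])
a=ims["top"]["pixels"][135:265,180:320,::-1];b=ims["side"]["pixels"][150:280,160:320,::-1]
c=ims["top"]["pixels"][165:240,330:430,::-1]
cv2.imwrite("pics/ca.png",cv2.resize(a,None,fx=4.5,fy=4.5,interpolation=cv2.INTER_CUBIC));cv2.imwrite("pics/cb.png",cv2.resize(b,None,fx=4.5,fy=4.5,interpolation=cv2.INTER_CUBIC))
cv2.imwrite("pics/cc.png",cv2.resize(c,None,fx=6,fy=6))
E
```

```text
top orange [346, 204, 15, 15, 167] [353.1 211.4] [ 0.5466 -0.0458]
top orange [401, 207, 16, 15, 180] [408.1 214.3] [ 0.5399 -0.1692]
top blue [402, 179, 16, 16, 197] [409.1 186.9] [ 0.6023 -0.173 ]
top blue [373, 206, 16, 15, 188] [380.6 213. ] [ 0.543  -0.1076]
top green [347, 176, 15, 16, 178] [354.3 184. ] [ 0.609  -0.0491]
top white [375, 179, 15, 14, 173] [382.2 185.5] [ 0.6055 -0.1124]
side orange [348, 223, 17, 18, 249] [356.1 231.2] [ 0.5462 -0.0455]
side orange [411, 230, 18, 19, 245] [419.7 238.4] [ 0.5407 -0.1699]
side blue [412, 203, 18, 16, 206] [420.6 210. ] [ 0.6039 -0.1735]
side blue [379, 226, 18, 19, 231] [387.8 234.2] [ 0.5447 -0.1078]
side green [351, 196, 17, 17, 231] [358.8 203.7] [ 0.6083 -0.0487]
side white [382, 199, 16, 14, 171] [389.8 206. ] [ 0.6081 -0.1115]
```

View pics/ca.png

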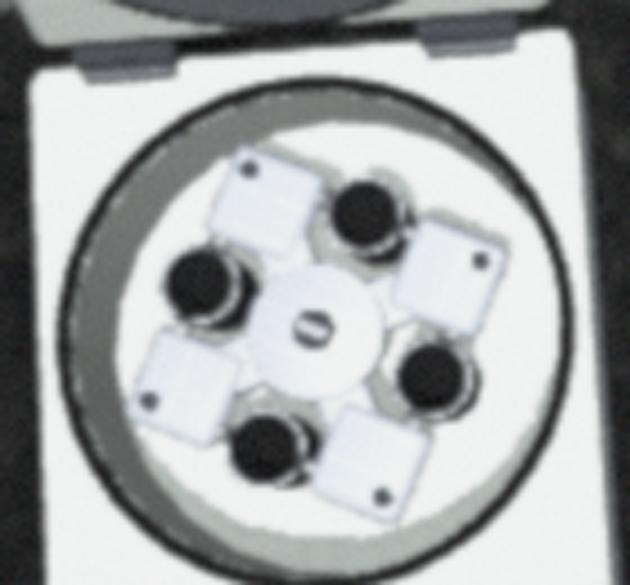

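View pics/cb.png

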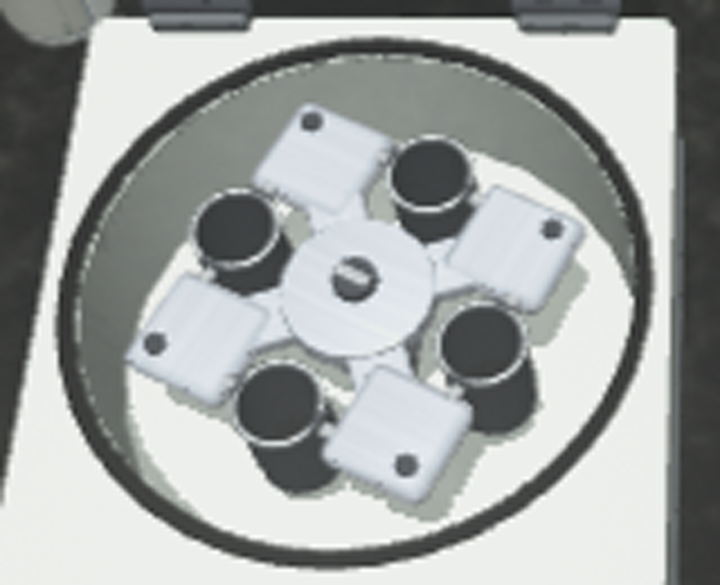

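View pics/cc.png

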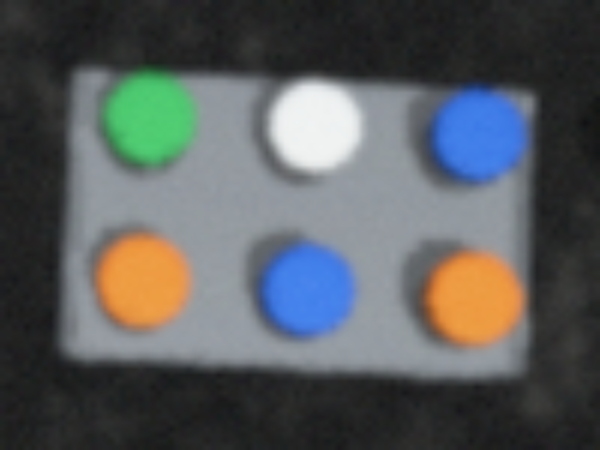

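Caps confirmed in the crop: orange at (353,211) and (408,214), blue at (381,213) and (409,187). All four bores are empty, near (262,183), (277,219), (239,234) and (225,198) in the top view. Now the bucket centres.

Run:
```python
from h import *
from scipy.optimize import least_squares
P={"top":[(262,183),(277,219),(239,234),(225,198)],"side":[(256,188),(267,226),(222,239),(212.5,201)]}
for n in P:
    d=optics.get_image(n);g=cv2.cvtColor(d["pixels"],cv2.COLOR_RGB2GRAY)
    S=8;pts=[]
    for (u,v) in P[n]:
        x0,y0=int(u)-14,int(v)-14
        G=cv2.resize(g[y0:y0+29,x0:x0+29],None,fx=S,fy=S,interpolation=cv2.INTER_CUBIC)
        # rays from seed: edge where brightness rises above 75
        edge=[]
        cx,cy=(u-x0+.5)*S-.5,(v-y0+.5)*S-.5
        for it in range(3):
            edge=[]
            for a in np.linspace(0,2*np.pi,72,endpoint=False):
                for t in np.arange(3*S,13*S,1):
                    X,Y=cx+t*np.cos(a),cy+t*np.sin(a)
                    if not(0<=int(Y)<G.shape[0] and 0<=int(X)<G.shape[1]):break
                    if G[int(Y),int(X)]>85: edge.append((X,Y));break
            e=np.array(edge,np.float32)
            rr=np.hypot(e[:,0]-cx,e[:,1]-cy);e=e[rr<np.median(rr)*1.2]
            (ex,ey),ax,an=cv2.fitEllipse(e);cx,cy=ex,ey
        uu,vv=(ex+.5)/S-.5+x0,(ey+.5)/S-.5+y0
        p=ray(d,uu,vv,.121);pts.append(p[:2]);print(n,round(uu,1),round(vv,1),np.round(np.array(ax)/S,1),len(e),np.round(p[:2],4))
    pts=np.array(pts)
    def f(x): return np.concatenate([pts[k]-(x[:2]+.062*np.array([np.cos(x[2]-k*np.pi/2),np.sin(x[2]-k*np.pi/2)])) for k in range(4)])
    s=least_squares(f,[*pts.mean(0),-.3]);print(n,s.x,np.round(s.fun*1000,1))
```

```text
top 260.6 182.3 [13.9 14.7] 72 [0.6085 0.1599]
top 275.4 218.7 [13.9 15.1] 72 [0.5281 0.1259]
top 238.4 234.4 [14.1 15.2] 72 [0.4938 0.2064]
top 223.8 197.7 [13.5 15.1] 72 [0.5744 0.2407]
top [ 0.55120032  0.18323856 -0.38443732] [-0.2 -0.1  0.1  0.2  0.1 -0.1 -0.  -0. ]
side 255.1 188.2 [14.1 16.7] 72 [0.6098 0.1607]
side 266.4 225.8 [15.4 17.4] 72 [0.5292 0.1266]
side 221.2 239.3 [15.7 17.9] 72 [0.4948 0.2071]
side 211.7 200.4 [14.1 17.2] 72 [0.5756 0.2415]
side [ 0.55237459  0.18397469 -0.38359584] [-0.  -0.1  0.1  0.1 -0.1 -0.1  0.   0. ]
```

```bash
cat >> h.py <<'E'
def quat(jaw):  # tool down, jaws opening along world angle 'jaw' (deg)
    a=np.radians((jaw+90)/2); return [np.cos(a),np.sin(a),0.,0.]
T={"o1":(.5464,-.0457),"o2":(.5403,-.1696),"b1":(.6031,-.1733),"b2":(.5438,-.1077)}
C=np.array([.5518,.1836]);A=-.384
def bucket(k): return C+.062*np.array([np.cos(A-k*np.pi/2),np.sin(A-k*np.pi/2)])
# tangential jaw angle: k even -> 68 or -112 ; k odd -> -22
JB={0:68,1:-22,2:68,3:-22}
E
python3 - <<'E'
from h import *
for k in T:
    for j in (-48,42,132-0):
        q=r.inverse_kinematics([*T[k],.088],quat(j)); print(k,j,None if q is None else np.round(q,2))
for k in range(4):
    for j in (-112,-22,68,158):
      for z in(.15,.26):
        q=r.inverse_kinematics([*bucket(k),z],quat(j)); print(k,j,z,np.round(bucket(k),3),None if q is None else np.round(q,2))
E
```

```text
o1 -48 [-0.17  0.52  1.77 -0.    0.85  0.67]
o1 42 [-0.17  0.52  1.77 -0.    0.85 -0.9 ]
o1 132 [-0.17  0.52  1.77 -0.    0.85 -2.47]
o2 -48 [-0.39  0.55  1.72 -0.    0.88  0.45]
o2 42 [-0.39  0.55  1.72 -0.    0.88 -1.12]
o2 132 [-0.39  0.55  1.72 -0.    0.88 -2.69]
b1 -48 [-0.35  0.64  1.54 -0.    0.95  0.48]
b1 42 [-0.35  0.64  1.54 -0.    0.95 -1.09]
b1 132 [-0.35  0.64  1.54 -0.    0.95 -2.66]
b2 -48 [-0.28  0.53  1.75 -0.    0.86  0.56]
b2 42 [-0.28  0.53  1.75 -0.    0.86 -1.01]
b2 132 [-0.28  0.53  1.75 -0.    0.86 -2.58]
0 -112 0.15 [0.609 0.16 ] [ 0.18  0.57  1.5  -0.    1.07  2.14]
0 -112 0.26 [0.609 0.16 ] [ 0.18  0.47  1.38 -0.    1.29  2.14]
0 -22 0.15 [0.609 0.16 ] [ 0.18  0.57  1.5  -0.    1.07  0.57]
0 -22 0.26 [0.609 0.16 ] [ 0.18  0.47  1.38 -0.    1.29  0.57]
0 68 0.15 [0.609 0.16 ] [ 0.18  0.57  1.5  -0.    1.07 -1.  ]
0 68 0.26 [0.609 0.16 ] [ 0.18  0.47  1.38 -0.    1.29 -1.  ]
0 158 0.15 [0.609 0.16 ] [ 0.18  0.57  1.5  -0.    1.07 -2.57]
0 158 0.26 [0.609 0.16 ] [ 0.18  0.47  1.38 -0.    1.29 -2.57]
1 -112 0.15 [0.529 0.126] [ 0.15  0.42  1.74 -0.    0.98  2.
[... 751 characters left out ...]
7 -0.88]
2 68 0.26 [0.494 0.207] [ 0.31  0.29  1.64 -0.    1.21 -0.88]
2 158 0.15 [0.494 0.207] [ 0.31  0.41  1.76 -0.    0.97 -2.45]
2 158 0.26 [0.494 0.207] [ 0.31  0.29  1.64 -0.    1.21 -2.45]
3 -112 0.15 [0.575 0.241] [ 0.32  0.56  1.52 -0.    1.07  2.28]
3 -112 0.26 [0.575 0.241] [ 0.32  0.45  1.4  -0.    1.29  2.28]
3 -22 0.15 [0.575 0.241] [ 0.32  0.56  1.52 -0.    1.07  0.71]
3 -22 0.26 [0.575 0.241] [ 0.32  0.45  1.4  -0.    1.29  0.71]
3 68 0.15 [0.575 0.241] [ 0.32  0.56  1.52 -0.    1.07 -0.86]
3 68 0.26 [0.575 0.241] [ 0.32  0.45  1.4  -0.    1.29 -0.86]
3 158 0.15 [0.575 0.241] [ 0.32  0.56  1.52 -0.    1.07 -2.44]
3 158 0.26 [0.575 0.241] [ 0.32  0.45  1.4  -0.    1.29 -2.44]
```

```bash
cat >> h.py <<'E'
def st(tag): print(tag,"t",round(r.current_t(),2),"p",np.round(r.current_tool_pos(),4),"op",round(r.current_opening(),3),"F",np.round(r.current_contact_force(),1))
def pic(name,crop=None,cam=("top","side")):
    out=[]
    for n in cam:
        im=optics.get_image(n)["pixels"][110:290,170:450,::-1]
        out.append(cv2.resize(im,None,fx=1.6,fy=1.6))
    cv2.imwrite("pics/"+name,np.vstack(out) )
def fetch(k,jaw,zg=.088):
    p=T[k]; r.move_to([*p,.20],quat(jaw)); r.set_gripper(.72)
    r.move_linear([*p,zg],vel=.15); st("at")
    r.set_gripper(.2,squeeze=45); st("grip")
    r.move_linear([*p,.26],vel=.15); st("lift")
E
python3 - <<'E'
from h import *
p=r.current_tool_pos(); r.move_linear([p[0],p[1],.36],vel=.25)
q=r.current_q(); j=r.inverse_kinematics([*T["o1"],.26],quat(42)); q=np.array(q); q2=q.copy(); q2[0]=j[0]; q2[5]=j[5]; r.set_joints(list(q2)); st("swung")
fetch("o1",42); pic("o1lift.png")
E
```

```text
swung t 3.4 p [ 0.5476 -0.0452  0.3585] op 1.0 F [ 0.   0.2 -0.4]
at t 5.34 p [ 0.5469 -0.0458  0.0887] op 0.721 F [ 0.2 -0.1 -0. ]
grip t 5.83 p [ 0.5464 -0.0457  0.0881] op 0.196 F [-0.7 -0.1  0.4]
lift t 7.13 p [ 0.546  -0.0457  0.2591] op 0.198 F [ 0.  -1.  -0.2]
```

View pics/o1lift.png

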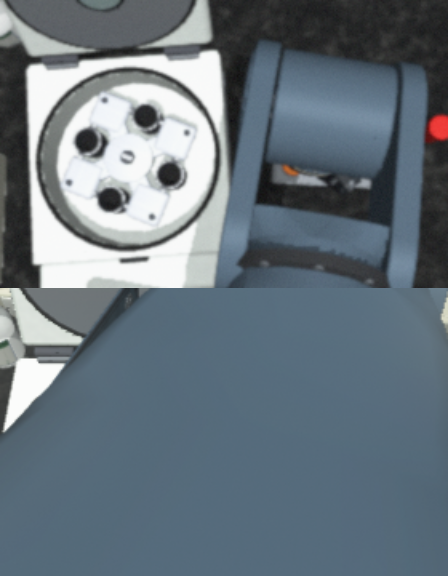

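The gripper closed to its commanded 0.2, not clearly on the cap. I'll move aside at height to see whether the tube is held.

Run:
```python
from h import *
r.move_to([.45,.02,.28],quat(42)); r.sleep(.3); st("x")
pic("o1b.png")
d=optics.get_image("top"); print(proj(d,[.546,-.0457,.09]),proj(d,r.current_tool_pos()))
```

```text
x t 8.07 p [0.4503 0.0197 0.2796] op 0.199 F [ 0.5 -0.3 -0.9]
(np.float64(353.0964679855583), np.float64(211.6572508693544)) (np.float64(323.3173594267565), np.float64(256.0806931793421))
```

View pics/o1b.png

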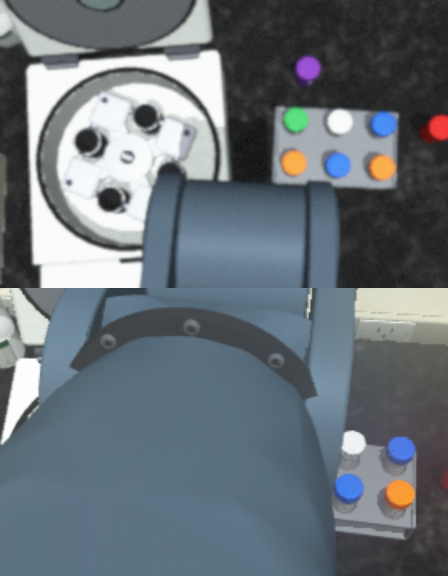

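The tube is still in the rack at crop (293,162), undisturbed, and the gripper is empty. I'll repeat the grasp, closing in stages down to 0.

Run:
```python
from h import *
p=T["o1"]; r.move_to([*p,.20],quat(42)); r.set_gripper(.72)
r.move_linear([*p,.088],vel=.15); st("at")
r.set_gripper(0.0,squeeze=45); st("grip"); r.sleep(.2); st("g2")
r.move_linear([*p,.108],vel=.08); st("up20"); print(r.current_ee_rot())
```

```text
at t 10.24 p [ 0.5469 -0.0458  0.0888] op 0.721 F [ 0.1 -0.8  1.3]
grip t 10.85 p [ 0.5464 -0.0457  0.088 ] op 0.0 F [-0.1  0.3 -0.2]
g2 t 11.05 p [ 0.5464 -0.0457  0.088 ] op 0.001 F [-0.  -0.2 -0.4]
up20 t 11.45 p [ 0.5467 -0.0458  0.1085] op -0.005 F [ 0.6  0.7 -0.2]
[4.06725198e-01 9.13550380e-01 1.35314109e-04 5.47007181e-04]
```

Run:
```python
from h import *
p=T["o1"]
for i,z in enumerate((None,)):
    out=[]
    for n in("top","side"):
        d=optics.get_image(n); out.append(d["pixels"][:,:,::-1])
        print(n,proj(d,r.current_tool_pos()))
    cv2.imwrite("pics/now.png",cv2.resize(np.vstack(out),None,fx=.75,fy=.75))
r.move_linear([*p,.2],vel=.2); r.move_to([.45,-.25,.3],quat(42)); st("s")
out=[optics.get_image(n)["pixels"][:,:,::-1] for n in("top","side")]
cv2.imwrite("pics/now2.png",cv2.resize(np.vstack(out),None,fx=.75,fy=.75))
print(r.inverse_kinematics(r.current_tool_pos(),r.current_ee_rot()),r.current_q())
```

```text
top (np.float64(353.60053133845645), np.float64(210.79044539693268))
side (np.float64(356.8321918031804), np.float64(227.31184393675235))
s t 13.13 p [ 0.4502 -0.2492  0.2989] op -0.004 F [-0.7  0.1 -0.1]
[-5.95455489e-01  2.14874899e-01  1.63878081e+00  2.16635078e-04
  1.28959763e+00 -1.33000103e+00] [-5.95455489e-01  2.14874899e-01  1.63878081e+00  2.16635078e-04
  1.28959763e+00 -1.33000103e+00]
```

View pics/now.png

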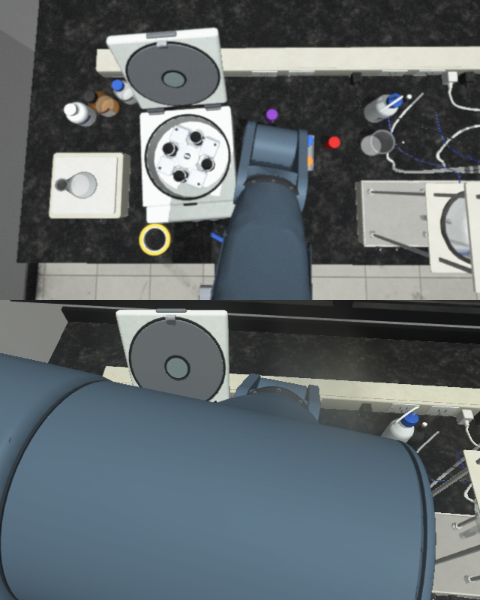

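View pics/now2.png

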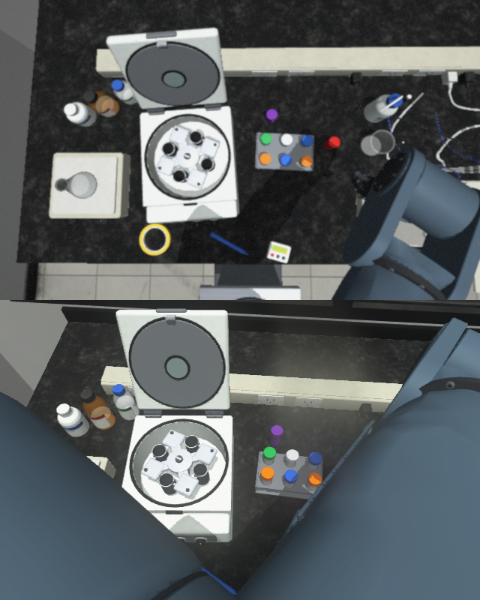

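Run:
```python
from h import *
d=optics.get_image("top"); p=r.current_tool_pos()
im=d["pixels"][160:340,420:640,::-1].copy()
im=cv2.resize(im,None,fx=3.5,fy=3.5,interpolation=cv2.INTER_CUBIC)
def mk(q,c):
    u,v=proj(d,q); cv2.circle(im,(int((u-420)*3.5),int((v-160)*3.5)),4,c,1)
mk(p,(0,0,255)); mk(p-[0,0,.022],(0,255,255)); mk(p+[0,0,.05],(0,255,0)); mk(p+[0,0,.15],(255,0,255))
cv2.imwrite("pics/g.png",im[:600])
for u,v in ((470,215),(480,235),(482,247),(485,257),(490,240)):
    D=d["depth"][v,u]; T=d["camera_from_world"]; c=np.array([(u-d["cx"])/d["fx"]*D,(v-d["cy"])/d["fy"]*D,D]); print(u,v,np.round(T[:3,:3].T@(c-T[:3,3]),3))
```

```text
470 215 [ 0.545 -0.338 -0.001]
480 235 [0.464 0.013 1.037]
482 247 [ 0.466 -0.231  0.366]
485 257 [ 0.451 -0.225  0.392]
490 240 [ 0.476 -0.223  0.421]
```

View pics/g.png

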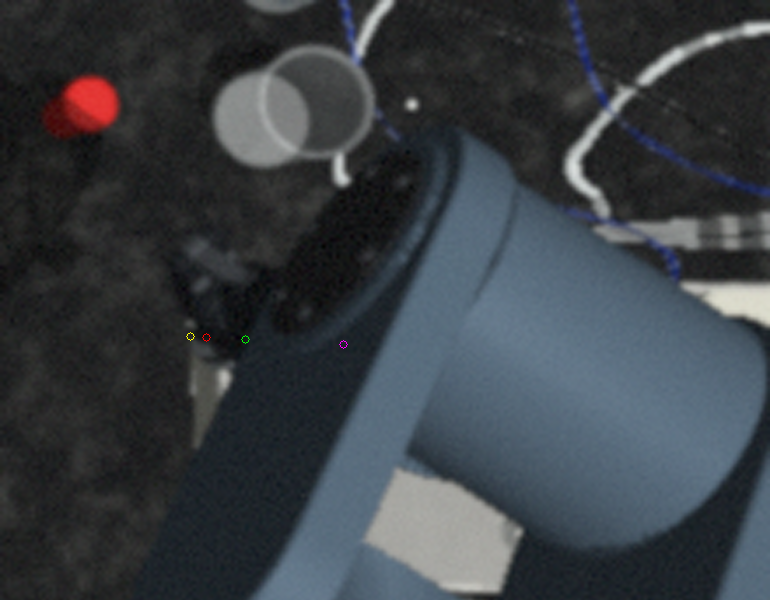

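```bash
cat >> h.py <<'E'
def cloud(d,roi):
    u0,u1,v0,v1=roi; v,u=np.mgrid[v0:v1,u0:u1]; D=d["depth"][v0:v1,u0:u1]
    c=np.stack([(u-d["cx"])/d["fx"]*D,(v-d["cy"])/d["fy"]*D,D],-1); T=d["camera_from_world"]
    return ((c-T[:3,3])@T[:3,:3]).reshape(-1,3)[(D>0).ravel()]
E
python3 - <<'E'
from h import *
for op in (0,1.0):
    r.set_gripper(op); r.sleep(.3)
    d=optics.get_image("top"); P=cloud(d,(420,560,180,320)); p=r.current_tool_pos(); print(p)
    j=np.radians(42); J=np.array([np.cos(j),np.sin(j)]); K=np.array([-J[1],J[0]])
    for lo in np.arange(-.04,.13,.01):
        s=P[(P[:,2]>p[2]+lo)&(P[:,2]<p[2]+lo+.01)]; s=s[np.hypot(*(s[:,:2]-p[:2]).T)<.12]
        if len(s): 
            a=(s[:,:2]-p[:2])@J; b=(s[:,:2]-p[:2])@K; print(round(lo,2),len(s),"jaw",np.round(np.percentile(a,[0,10,50,90,100])*1000),"perp",np.round(np.percentile(b,[0,50,100])*1000))
    im=cv2.resize(d["pixels"][180:300,430:570,::-1],None,fx=5,fy=5); cv2.imwrite(f"pics/g{op}.png",im)
E
```

```text
[ 0.4500044  -0.25001541  0.30002744]
0.0 1 jaw [5. 5. 5. 5. 5.] perp [11. 11. 11.]
0.01 12 jaw [-13.  -7.   3.   7.  10.] perp [ 9. 12. 13.]
0.02 26 jaw [-12.  -5.   5.  12.  13.] perp [ 6. 12. 13.]
0.03 19 jaw [-6. -6.  5. 12. 13.] perp [ 7. 12. 13.]
0.04 13 jaw [-8. -5. -1. 12. 13.] perp [ 9. 12. 14.]
0.05 23 jaw [-4.  3. 12. 25. 30.] perp [ 8. 13. 16.]
0.06 76 jaw [13. 16. 24. 30. 36.] perp [-3.  8. 15.]
0.07 40 jaw [ 6. 14. 30. 41. 44.] perp [ 2. 13. 19.]
0.08 52 jaw [ 4. 10. 35. 48. 55.] perp [ 6. 14. 19.]
0.09 97 jaw [10. 21. 45. 60. 61.] perp [-12.  10.  19.]
0.1 173 jaw [15. 29. 53. 59. 60.] perp [-11.   5.  21.]
0.11 78 jaw [25. 31. 40. 44. 47.] perp [-5.  3. 13.]
0.12 56 jaw [29. 34. 37. 39. 40.] perp [-7.  8. 13.]
[ 0.44997315 -0.25000151  0.29998762]
0.02 3 jaw [46. 47. 48. 48. 48.] perp [ 9. 11. 12.]
0.03 19 jaw [42. 44. 48. 54. 55.] perp [ 5.  9. 13.]
0.04 18 jaw [42. 42. 48. 54. 55.] perp [ 8. 12. 13.]
0.05 7 jaw [41. 42. 47. 54. 55.] perp [ 9. 12. 13.]
0.06 18 jaw [40. 44. 51. 55. 70.] perp [ 8. 13. 15.]
0.07 97 jaw [41. 47. 67. 73. 73.] perp [-9.  9. 15.]
0.08 123 jaw [27. 32. 40. 71. 72.] perp [-15.  10.  19.]
0.09 104 jaw [-72.  25.  37.  70.  71.] perp [-15.  14.  19.]
0.1 102 jaw [-71.  21.  55.  69.  70.] perp [-10.  13.  21.]
0.11 106 jaw [-69.  22.  52.  68.  69.] perp [-10.  11.  22.]
0.12 339 jaw [-69. -61.  53.  65.  68.] perp [-12.   4.  15.]
```

View pics/g1.0.png

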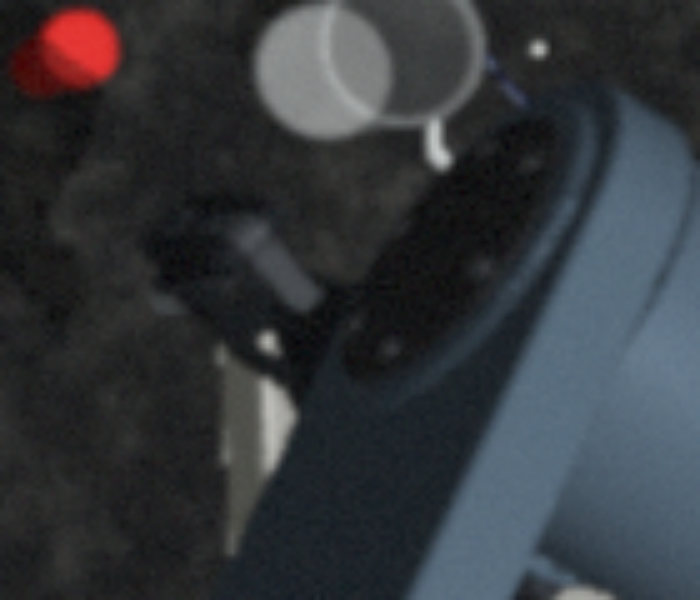

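The depth points show the fingers centred on the TCP axis. However, the shut fingertips are about 8 mm *above* the TCP, not 22 mm below it as r.finger_overhang says. That 30 mm discrepancy explains why they closed just above the cap (tips at about 96 mm, cap top at 94 mm). I'll go by the measured offset and descend with force checks.

```bash
cat >> h.py <<'E'
ZG=.060; ZC=.24
def fetch(k,jaw,zg=ZG):
    p=T[k]; r.move_to([*p,.16],quat(jaw)); r.set_gripper(.72)
    z=.10
    r.move_linear([*p,z],vel=.15)
    while z>zg+1e-6:
        z=max(zg,z-.02); r.move_linear([*p,z],vel=.1); f=r.current_contact_force()
        if abs(f[2])>6 or np.hypot(f[0],f[1])>6: st("CONTACT"); r.move_linear([*p,z+.03],vel=.1); return False
    st("at"); r.set_gripper(.0,squeeze=45); st("grip")
    if r.current_opening()<.25: print("MISSED"); r.set_gripper(.72); return False
    r.move_linear([*p,ZC],vel=.15); r.sleep(.1); st("lift"); return r.current_opening()>.25
E
python3 - <<'E'
from h import *
r.move_linear([.5,-.15,.3],vel=.25)
print(fetch("o1",42)); 
r.move_linear([.42,.02,.25],vel=.25); pic("o1c.png"); st("")
E
```

```text
at t 17.95 p [ 0.5463 -0.0457  0.0601] op 0.726 F [-0.5 -0.3  0.2]
grip t 18.32 p [ 0.5469 -0.0459  0.0608] op 0.377 F [-0.2 -1.6  6.2]
lift t 19.77 p [ 0.5461 -0.0457  0.2392] op 0.373 F [ 0.   0.3 -1.6]
True
 t 20.6 p [0.4211 0.0195 0.2498] op 0.378 F [-0.1 -0.1 -0.6]
```

View pics/o1c.png

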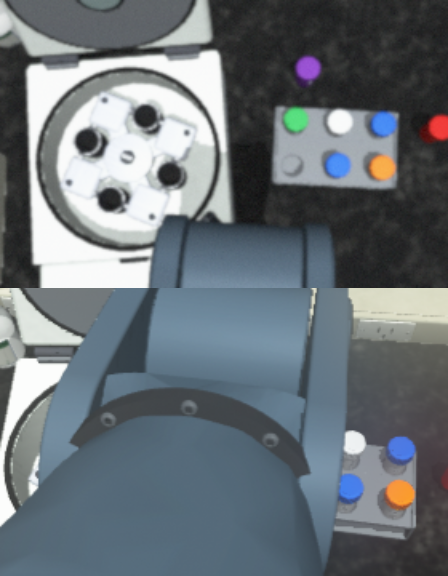

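Tube held: the hole at crop (292,165) is empty and the opening is 0.377. Next is inserting it into the far bucket 0.

```bash
cat >> h.py <<'E'
def place(b,zs=ZG+.063+.001):
    p=bucket(b); jaw=JB[b]
    r.move_to([*p,ZC],quat(jaw)); r.move_linear([*p,.185],vel=.12); st("above")
    z=.185
    while z>zs+1e-6:
        z=max(zs,z-.012); r.move_linear([*p,z],vel=.06); f=r.current_contact_force(); 
        if f[2]>12 or np.hypot(f[0],f[1])>12: st("CONTACT"); return False
    st("down"); return True
def release(b):
    p=bucket(b)
    r.set_gripper(.72); st("open"); r.move_linear([*p,ZC],vel=.15); st("away")
E
python3 - <<'E'
from h import *
print(place(0))
E
```

```text
above t 22.14 p [0.6096 0.1601 0.1859] op 0.376 F [ 0.4  0.7 -0.9]
down t 24.14 p [0.6092 0.1603 0.1239] op 0.376 F [-0.3  0.5 -0.5]
True
```

No contact force on the way down. Release and check.

Run:
```python
from h import *
release(0); r.move_to([*T["o2"],.2],quat(42)); pic("o1d.png")
d=optics.get_image("top"); print(proj(d,[*bucket(0),.157])); P=cloud(d,(250,275,165,195)); s=P[P[:,2]>.14]; print(len(s),np.round(np.percentile(s[:,2],[5,50,90]),4),np.round((s.max(0)+s.min(0))/2,4))
```

```text
open t 24.53 p [0.6093 0.1604 0.124 ] op 0.721 F [ 0.1 -0.4  0.7]
away t 25.46 p [0.6088 0.1603 0.239 ] op 0.723 F [-0.   0.2  0.6]
(np.float64(257.72837139023426), np.float64(179.32869013656043))
223 [0.1482 0.1559 0.1581] [0.6093 0.1602 0.152 ]
```

View pics/o1d.png

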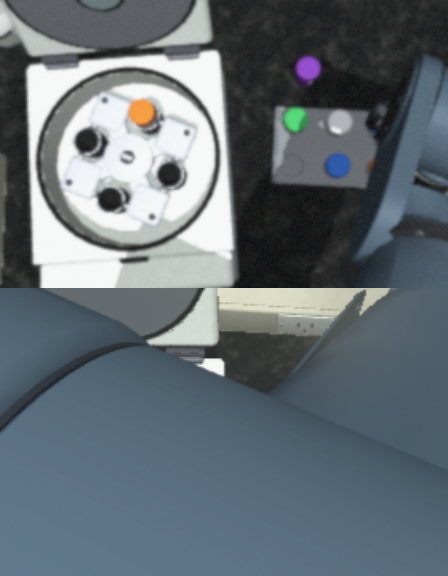

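Orange 1 is seated: cap at crop (142,112), top at about 0.157 m, centred on bucket 0. Orange 2 goes to the opposite bucket 2.

```bash
cat > step.py <<'E'
import sys
from h import *
k,b=sys.argv[1],int(sys.argv[2])
if fetch(k,42 if b%2==0 else -48) and place(b):
    release(b); r.move_to([.45,-.05,.26],quat(0))
    pic(k+"d.png"); d=optics.get_image("top"); u,v=proj(d,[*bucket(b),.157]); u,v=int(u),int(v)
    P=cloud(d,(u-12,u+13,v-14,v+15)); s=P[P[:,2]>.14]; print(bucket(b),len(s),np.round(np.percentile(s[:,2],[5,50,90]),4),np.round((s.max(0)+s.min(0))/2,4))
E
python3 step.py o2 2
```

```text
at t 28.64 p [ 0.5402 -0.1696  0.0601] op 0.716 F [ 0.3 -0.2  0.4]
grip t 29.02 p [ 0.5408 -0.1699  0.0608] op 0.38 F [-1.2  0.5  6.9]
lift t 30.47 p [ 0.54   -0.1695  0.2392] op 0.379 F [-0.5 -0.1 -0.9]
above t 32.49 p [0.4948 0.2067 0.1855] op 0.377 F [ 0.2 -1.1 -0.5]
down t 34.49 p [0.4943 0.2068 0.124 ] op 0.377 F [ 0.  -0.9 -0.4]
open t 34.88 p [0.4943 0.2068 0.124 ] op 0.723 F [-0.5 -0.5 -0.1]
away t 35.81 p [0.4939 0.2067 0.2391] op 0.72 F [ 0.4 -0.7 -0.6]
[0.49431524 0.20682719] 230 [0.1469 0.156  0.1581] [0.4937 0.206  0.1506]
```

```bash
ls -la pics | tail -3
```

```text
-rw-r--r-- 1 agent agent 319487 Dec  7 00:18 o2d.png
-rw-r--r-- 1 agent agent 326021 Dec  7 00:10 side0.png
-rw-r--r-- 1 agent agent 438781 Dec  7 00:10 top0.png
```

View pics/o2d.png

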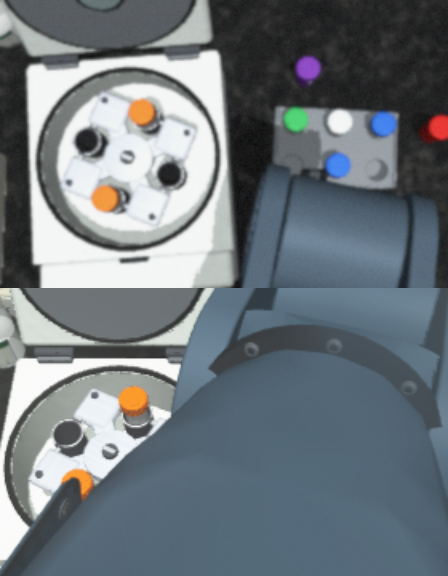

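```bash
python3 step.py b1 3
```

```text
at t 39.33 p [ 0.6029 -0.1732  0.0598] op 0.721 F [-0.4 -0.1  0.4]
grip t 39.7 p [ 0.6036 -0.1734  0.0608] op 0.374 F [-0.2  0.9  5.8]
lift t 41.15 p [ 0.6028 -0.1732  0.2391] op 0.377 F [0.3 0.7 0.4]
above t 43.29 p [0.5755 0.2409 0.1856] op 0.377 F [-0.3  0.9 -0.6]
down t 45.29 p [0.575  0.2411 0.1239] op 0.377 F [0.4 0.4 0.1]
open t 45.68 p [0.575  0.2411 0.124 ] op 0.723 F [-0.4 -0.1  0. ]
away t 46.61 p [0.5746 0.2409 0.2389] op 0.717 F [ 0.7 -0.2 -0.1]
[0.57502719 0.24108476] 226 [0.1447 0.1558 0.1583] [0.5732 0.2405 0.1504]
```

Both orange caps sit opposite each other at crop (142,112) and (105,198), and blue 1 is down in bucket 3. The last tube goes to bucket 1.

```bash
python3 step.py b2 1
python3 - <<'E'
from h import *
p=r.current_tool_pos(); r.move_linear([.40,-.2,.36],vel=.25); r.sleep(1); pic("fin.png")
d=optics.get_image("top"); g=np.array
for b in range(4):
    u,v=map(int,proj(d,[*bucket(b),.157])); P=cloud(d,(u-12,u+13,v-14,v+15)); s=P[(P[:,2]>.153)]; print(b,len(s),np.round(np.median(s[:,2]),4),np.round(s.mean(0)[:2]-bucket(b),4))
E
```

```text
at t 50.2 p [ 0.5437 -0.1077  0.0601] op 0.723 F [ 0.5 -0.3  0.1]
grip t 50.57 p [ 0.5443 -0.1078  0.0607] op 0.377 F [-0.3  1.   6.1]
lift t 52.02 p [ 0.5435 -0.1076  0.2392] op 0.372 F [-0.5  0.8 -0.1]
above t 53.56 p [0.529  0.1257 0.1855] op 0.379 F [0.1 0.3 1. ]
down t 55.56 p [0.5285 0.1261 0.124 ] op 0.379 F [ 0.2  0.2 -0.4]
open t 55.95 p [0.5286 0.1261 0.124 ] op 0.723 F [-0.   0.2  0.5]
away t 56.88 p [0.5281 0.1261 0.2391] op 0.717 F [ 0.4 -0.1 -0.6]
[0.52857281 0.12611524] 219 [0.1495 0.1564 0.1585] [0.5271 0.1254 0.151 ]
0 193 0.1564 [ 0.0003 -0.0007]
1 205 0.1561 [-0.0009 -0.0004]
2 205 0.1564 [-0.0006 -0.001 ]
3 187 0.1563 [-0.0014 -0.0004]
```

View pics/fin.png

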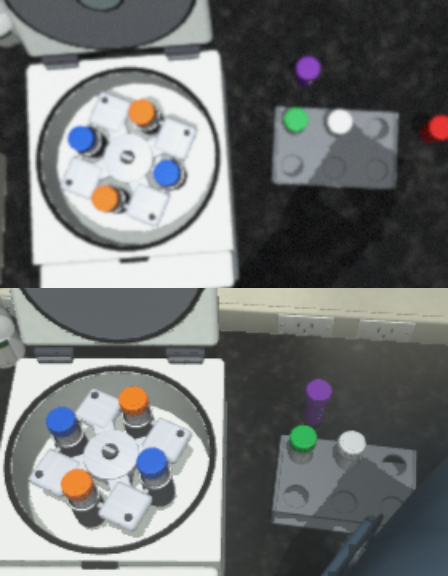

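All four are upright at equal height, orange opposite orange at (142,112)/(105,198) and blue opposite blue at (81,139)/(167,173). Green and white still stand in the rack.

```bash
python3 -c "
from h import *
st('end'); r.hand_in()"
```

```text
end t 59.88 p [ 0.4  -0.2   0.36] op 0.717 F [-0.6 -0.5 -0.4]
the job is handed in; nothing more can be done
```

The centrifuge is loaded for a balanced run, and I handed the job in at about 60 s of the 125 s limit. The two orange tubes sit opposite each other, and so do the two blue ones. The green and white tubes still stand in the rack, and the purple and red look-alikes were left alone.

**Last checks:** all four cap tops measured 0.156–0.157 m above the worktop, against 0.157 m for a fully seated tube. Each cap was within about 1.5 mm of its bucket centre. No insertion showed any contact force above noise.

**What disagreed:** the real fingertips stood about 30 mm farther back than `r.finger_overhang` says. Because of this, my first two grasps closed on air just above the first orange cap, without moving the tube. I measured the real offset from the depth image, corrected for it, and each tube then came out on the next grasp.

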